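Roll the amber vial up the reader chute and scan it

TASK

With a fingertip, push the amber vial up its sloped gutter, over the low steel bar, until it sits in the seat against the orange stop and does not roll back when you let go; then press the red key on the reader fully down and release it. Only push: never pick up or lift a vial. Leave the white vial lying at the bottom of its own gutter and do not disturb the other things on the bench.

Things in the scene. Friction and masses are not known exactly. Their poses are not given: they have to be found in the camera images.
- station: Bench vial reader, fixed to the worktop: dark foot plate 235 x 164 x 8 mm, a two-lane aluminium gutter sloping up along +x, and above its upper end a white housing (x = +55 to +115 mm, 164 mm wide, top 98 mm above the worktop) with the red key in the middle of its top. Origin on the worktop; x points up the gutter, z up.
- gutter: Two-lane smooth gutter, fixed on the station, sloping 8 degrees. Origin on its floor midway between the lanes, level with the resting vials, 32 mm above the worktop; x up the slope along the lanes, y across, z square off the floor. Lane centres y = +39 and -39 mm, 62 mm wide inside; walls and 16 mm divider 9 mm high above the floor. A vial let go short of the seat rolls back.
- low_bar (a point): Middle of the bar across the lower end, on the floor line (gutter x = -13 mm). It stands 5 mm proud and keeps the resting vials (centre at gutter x = 0) in. The floor ends 9 mm below it and is open there, so a finger can come down behind a vial.
- seat_bar (a point): Middle of the low steel bar below the seat, on the floor line (gutter x = +101 mm); it stands 2 mm proud across both lanes and keeps a vial that has passed it from rolling back.
- stop_face (a point): Middle of the face of the orange stop, at the floor (gutter x = +129 mm); it is 22 mm high and closes both lanes. A seated vial lies between bar and stop, its centre at gutter x = +110 to +112 mm.
- amber_vial: Amber glass vial with black cap and a white blank label, lying across one lane (either one): a cylinder 34 mm in diameter and 56 mm long, about 60 g. Origin at its centre, y along its axis, towards the cap; it rolls about y.
- amber_vial_center (a point): Centre of the amber vial (the vial's axis, mid length).
- white_vial: White vial with blue cap, same size, lying at the bottom of the other lane; to be left there. Origin at its centre, y along its axis.
- white_vial_center (a point): Centre of the white vial.
- scan_key (a joint): Travel of the red key, m: 0 released, 0.006 fully down; it is sprung and comes back when let go; about 4 N hold it fully down.
- scan_key_top (a point): Centre of the top face of the red key (32 mm across), which stands 10 mm above its grey collar and is pressed straight down. Released, it is 120 mm above the worktop.
- swab_1: Bystander: capped swab tube, 31 x 95 x 20 mm, lying left of the station. Origin centre of underside.
- marker: Bystander: white marker with red cap, 38 x 134 x 14 mm, lying behind the station. Origin centre of underside.
- beaker: Bystander: clear beaker, 64 mm wide, 76 mm high, behind and left of the station. Origin centre of underside.
- tape_1: Bystander: yellow tape roll, 69 mm across, 19 mm high, lying flat. Origin centre of underside.
- tape_2: Bystander: green tape roll, 70 mm across, 13 mm high, lying flat. Origin centre of underside.
There are look-alikes about, which are no part of the job. What is shaped like the white_vial but brown or yellow is not meant.

How it is judged:
On the way, in this order (a step that is already met when the one before it is completed fails the run):
1. the amber vial lies in the seat against the stop, let go and at rest (x of amber_vial_center in the frame of gutter between 0.107 and 0.116 m and z of amber_vial_center in the frame of gutter between 0.013 and 0.0195 m and angle between the y axis of amber_vial and the y axis of gutter, either way round below 0.12 rad and linear speed of amber_vial below 0.01 m/s and contact force between the fingers and amber_vial below 0.1 N), for 0.5 s.
2. the red key is pressed down (more than 4.5 of its 6 mm) with the vial seated (x of amber_vial_center in the frame of gutter between 0.107 and 0.116 m and z of amber_vial_center in the frame of gutter between 0.013 and 0.0195 m and angle between the y axis of amber_vial and the y axis of gutter, either way round below 0.12 rad and value of joint scan_key above 0.0045 m), for 0.05 s.
At the end, for the whole second after the job is handed in: The amber vial lies at rest in the seat (centre 107 to 116 mm up the gutter, within 4 mm of lying on the floor, square within 0.12 rad), the white vial is still at the bottom of its lane (within 10 mm), and the key is released (within 1 mm), having been pressed with the vial seated (x of amber_vial_center in the frame of gutter between 0.107 and 0.116 m and z of amber_vial_center in the frame of gutter between 0.013 and 0.0195 m and angle between the y axis of amber_vial and the y axis of gutter, either way round below 0.12 rad and linear speed of amber_vial below 0.01 m/s and value of joint scan_key below 0.001 m and x of white_vial_center in the frame of gutter below 0.01 m and z of white_vial_center in the frame of gutter between 0.013 and 0.0195 m); the robot touches nothing.
It fails at once if a vial is lifted off the gutter (more than 12 mm) (z of any of amber_vial_center, white_vial_center in the frame of gutter above 0.029 m).
It fails at once if the white vial is pushed more than 20 mm from its place (distance of white_vial_center from where it was at the start of the episode above 0.02 m).
It fails at once if the key is pressed before the amber vial is past the bar (value of joint scan_key above 0.004 m and x of amber_vial_center in the frame of gutter below 0.1 m).
It fails at once if another thing on the bench is shifted more than 25 mm (distance of any of swab_1, marker, beaker, tape_1, tape_2 from where it was at the start of the episode above 0.025 m).
It also fails if it takes over 48 s, if anything falls off the work surface, if the arm or the gripper's body presses on something with over 40 N, if the wrist force passes 120 N, or if a joint passes its speed limit or range.

ROBOT

A 7-joint arm with a two-finger parallel gripper is mounted at the origin on a cart in front of the work surface, level with it; the furniture and walls round the work are solid. World frame = base frame: x ahead of the robot, y to its left, z up, the work surface at z = 0. Lengths are in m, angles in rad, forces in N, time in s.
With the tool pointing down it reaches from about 0.4 to 0.85 m from the base axis. Payload 4.4 kg.
Tool frame: the origin (TCP) lies on the centre line of the jaws, within the pads' length; the fingertips stand r.tips_ahead ahead of it and the grasp point (between the pads) lies 2 mm behind it (r.tips_ahead is the distance from the TCP to the fingertips, in m); z points along the fingers, x is the direction in which the jaws open and shut, and the axes are right-handed (so a half turn about z gives the same grasp; the last joint's range is limited). The gripper opens to 94 mm and grips with 3 to 60 N. Pads are 16 mm wide; open, the fingers measure 119 mm over their backs; the gripper's body (75 mm by 177 mm) begins 78 mm behind the grasp point.
Start: joints at [-1.329, 0.628, 0.038, 1.517, -0.027, 0.996, -0.02], TCP at [0.197, 0.619, 0.222] pointing down, gripper open.
Joint ranges: [-3.06, 3.06], [-0.37, 2.12], [-1.25, 1.32], [0.18, 2.47], [-1.1, 4.24], [0.23, 1.98], [-2.94, 2.94]. Speed limits (rad/s): [2.57, 2.57, 3.14, 3.14, 3.14, 3.14, 3.14].

INTERFACE

Orientations are given as [roll, pitch, yaw] about the fixed x, y, z axes, in that order (R = Rz(yaw) Ry(pitch) Rx(roll)).
In Python, from rig import r gives the robot as it stands. Calls block until the motion is done:
- r.move_pose(position, orientation): joint-space move of the TCP to a pose.
- r.move_straight(position, vel=0.15, frame=None, guard=None): straight line of the TCP; frame=None keeps the orientation; vel is the mean speed in m/s. With guard (N) it stops when the force on the tool has changed by that much, and returns True; else False.
- r.movej(angles): joint-space move.
- r.command_gripper(opening, strength=None): opening from 0.0 (shut) to 1.0 (fully open); strength is the grip in N (None keeps the last); returns when the fingers have stopped.
- r.hold(seconds).
- r.inverse_kinematics(position, orientation): joint angles nearest the present ones, or None.
- r.read_state(): the state.
- r.snapshot(name): name is "side" or "top"; returns a dict with "img" (420x560x3 uint8, red, green, blue), "camera_matrix" (3x3 intrinsics, pixels), "pose" (4x4, takes a point from camera to world coordinates). Camera axes: x right, y down, z forward; pixel columns grow to the right and rows downward; lengths in m; the calibration is good to about 2 mm. A picture is of the moment at which its call begins. There is no depth.
A pose or a line that the arm cannot do raises r.IKError and nothing moves.
- r.job_done(): hands the job in, once; it reports no verdict.
Trained networks look in a picture, given as the dict that the camera call returned (one of the last four; its "shot" number tells which), for a name from the list of things; names that differ only in an ending like _2 or _b are one class to them, and where a whole thing is asked for, a point or a joint stands for the part that bears it (a point fixed in the world has none). Each returns a list of dicts, best first, with "conf" (0 to 1); they miss things now and then, are a little off and sometimes report something else, mostly with a low value. They report only what shows in the picture. A call takes as long as a camera call. They do not tell look-alikes from the thing itself.
- r.look_for(label, picture): "extent" ([left, top, width, height] in pixels, round what is visible of it).
- r.regions_of(label, picture): "pixels" (420x560 bool, what is visible of it) and "extent" ([left, top, width, height] in pixels, round what is visible of it).
The state is a dict: "time_s": time; "q": joint angles; "joint_vel": joint speeds; "joint_torque": joint torques, N m; "ee_pos": TCP position; "tool_rot": TCP orientation; "wrist_force": force on the tool from outside, world axes, zero at the start; "moment": the same for the moment, N m; "gripper_width": opening from 0.0 (shut) to 1.0 (fully open).
Only numpy, scipy, OpenCV 4.12 (cv2) and the standard library are available. Lean on these libraries where they do the work, as an engineer would, in place of code of your own. Each camera call takes 0.05 s, during which the arm holds its last target.

## Working session

There is one attempt and no reset: what is moved stays moved. The work goes in short steps, each a Python script; the robot and the scene stay as the last script left them, time stands still between calls to the robot, and variables do not carry over. Pictures are saved under pics/ and viewed, and the job is handed in when it is done.

```bash
ls; mkdir -p pics; python3 - <<'E'
from rig import r
import cv2,numpy as np
for n in("side","top"):
    s=r.snapshot(n); cv2.imwrite(f"pics/{n}0.png",s["img"][:,:,::-1])
    print(n,s["camera_matrix"].tolist(),np.round(s["pose"],4).tolist())
    for l in("station","amber_vial","white_vial","scan_key","gutter"):
        print(l,[(d["extent"],round(d["conf"],2)) for d in r.look_for(l,s)])
print(r.read_state(),r.tips_ahead)
E
```

```text
pics
side [[524.3011626222602, 0.0, 280.2529525913598], [0.0, 524.3011626222602, 205.37274751224925], [0.0, 0.0, 1.0]] [[0.8854, -0.3053, 0.3504, 0.1596], [-0.4645, -0.606, 0.6458, -0.4681], [0.0152, -0.7345, -0.6784, 0.9348], [0.0, 0.0, 0.0, 1.0]]
station [([243.1, 215.3, 130.4, 123.9], 0.63)]
amber_vial [([282.9, 290.2, 27.2, 29.0], 0.67), ([252.5, 237.5, 99.6, 86.6], 0.24)]
white_vial [([192.9, 268.5, 27.3, 26.9], 0.82), ([208.7, 305.3, 22.2, 28.4], 0.75), ([256.0, 271.8, 25.3, 25.1], 0.73)]
scan_key [([254.2, 269.3, 26.9, 23.5], 0.66), ([324.1, 224.4, 16.2, 15.2], 0.43)]
gutter [([252.8, 236.6, 97.1, 91.6], 0.82), ([324.2, 224.6, 15.3, 13.3], 0.19)]
top [[434.1925388263076, 0.0, 283.7548159985682], [0.0, 434.1925388263076, 204.61310605284785], [0.0, 0.0, 1.0]] [[-0.0021, -0.9938, 0.1114, 0.4605], [-1.0, 0.0028, 0.0063, 0.3152], [-0.0066, -0.1114, -0.9938, 0.9253], [0.0, 0.0, 0.0, 1.0]]
station [([304.4, 129.3, 106.9, 137.7], 0.93)]
amber_vial []
white_vial [([345.3, 231.0, 30.1, 27.9], 0.93), ([347.8, 295.1, 29.9, 22.2], 0.86), ([297.5, 283.4, 29.1, 29.3], 0.79)]
scan_key []
gutter [([319.1, 162.1, 94.9, 98.1], 0.92)]
{'time_s': 0.6, 'q': array([-1.3287445 ,  0.62840976,  0.03848894,  1.51739175, -0.02700365,
        0.99628195, -0.02000792]), 'joint_vel': array([ 9.01355633e-04, -3.91840965e-04, -3.14655999e-05, -2.79150862e-04,
       -1.84585933e-03,  6.25053176e-04,  6.81493004e-04]), 'joint_torque': array([-7.30806132e-04, -5.49310756e+01,  1.14226609e+00, -1.86865354e+01,
       -5.23908832e-02,  1.57591305e-02,  2.26450538e-05]), 'ee_pos': array([0.19693134, 0.61947459, 0.22247453]), 'tool_rot': array([-3.14154656e+00, -2.62476189e-05,  1.26291872e+00]), 'wrist_force': array([-0.49641722, -0.10754084, -0.55182208]), 'moment': array([-0.03004554, -0.02304569,  0.03029104]), 'gripper_width': 0.9973973408977655} 0.017
```

```bash
python3 - <<'E'
import cv2
a=cv2.imread("pics/side0.png");b=cv2.imread("pics/top0.png")
cv2.imwrite("pics/side0c.png",cv2.resize(a[190:350,170:390],None,fx=3.6,fy=3.6,interpolation=cv2.INTER_CUBIC))
cv2.imwrite("pics/top0c.png",cv2.resize(b[110:320,270:430],None,fx=2.8,fy=2.8,interpolation=cv2.INTER_CUBIC))
E
```

```text
(no output)
```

View pics/side0.png

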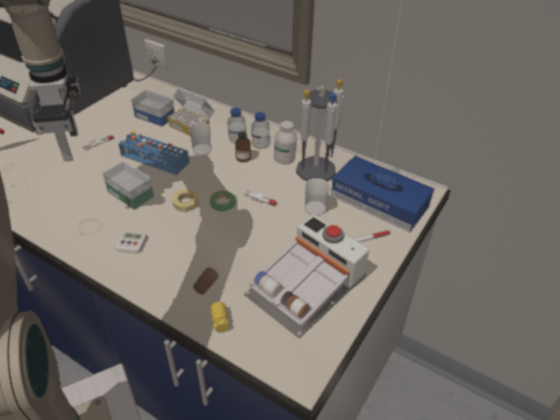

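View pics/top0.png

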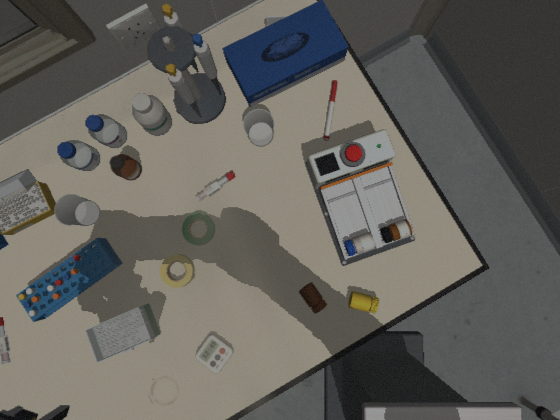

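View pics/side0c.png

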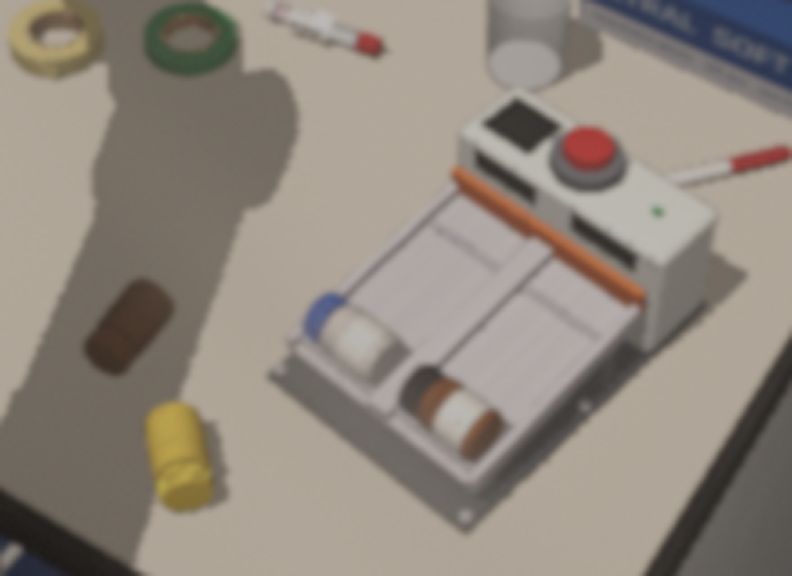

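View pics/top0c.png

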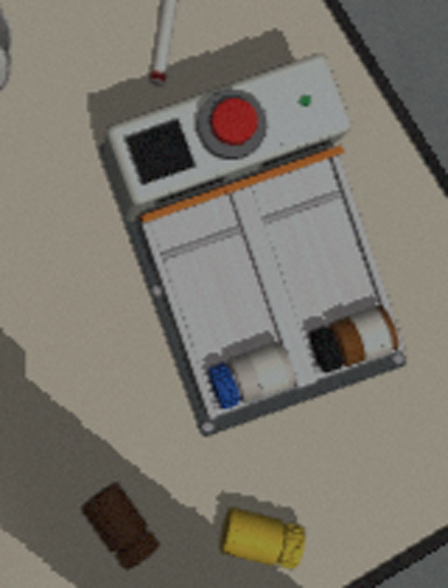

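```bash
cat > geo.py <<'E'
import numpy as np
from scipy.optimize import least_squares
K={"side":np.array([[524.3,0,280.25],[0,524.3,205.37],[0,0,1]]),"top":np.array([[434.19,0,283.75],[0,434.19,204.61],[0,0,1]])}
P={"side":np.array([[0.8854,-0.3053,0.3504,0.1596],[-0.4645,-0.606,0.6458,-0.4681],[0.0152,-0.7345,-0.6784,0.9348],[0,0,0,1]]),
"top":np.array([[-0.0021,-0.9938,0.1114,0.4605],[-1.0,0.0028,0.0063,0.3152],[-0.0066,-0.1114,-0.9938,0.9253],[0,0,0,1]])}
def proj(c,p):
    q=P[c][:3,:3].T@(np.asarray(p)-P[c][:3,3]); u=K[c]@q; return u[:2]/u[2]
def onz(c,px,z):
    d=P[c][:3,:3]@np.linalg.inv(K[c])@np.array([px[0],px[1],1]); o=P[c][:3,3]; return o+d*(z-o[2])/d[2]
def tri(a,b):
    return least_squares(lambda p:np.r_[proj("side",p)-a,proj("top",p)-b],[.7,0,.05])
E
python3 - <<'E'
from geo import *
import cv2
C={}
for n in("side","top"):
    im=cv2.imread(f"pics/{n}0.png").astype(int); b,g,rr=im[...,0],im[...,1],im[...,2]
    m=((rr>110)&(g<.45*rr)&(b<.5*rr)).astype(np.uint8)
    k,l,st,c=cv2.connectedComponentsWithStats(m)
    print(n,[(st[i].tolist(),c[i].round(1).tolist()) for i in range(1,k) if st[i,4]>30])
obs=[("top",(344.3,264.6),(-.1175,.082,.008)),("top",(415.4,239.3),(-.1175,-.082,.008)),
("top",(353.9,153.2),(.085,0,.12)),("top",(309.3,156.4),(.115,.082,.098)),("top",(386,130.4),(.115,-.082,.098)),("top",(395,154.6),(.055,-.082,.098)),
("side",(244.4,295),(-.1175,.082,.008)),("side",(299.7,338),(-.1175,-.082,.008)),("side",(333.3,231.7),(.085,0,.12)),
("side",(368.6,249.2),(.115,-.082,.098)),("side",(313.9,215),(.115,.082,.098)),("side",(297.8,228.9),(.055,.082,.098)),("side",(350.5,263.6),(.055,-.082,.098))]
def T(v,p):
    c,s=np.cos(v[2]),np.sin(v[2]); return np.array([v[0]+c*p[0]-s*p[1],v[1]+s*p[0]+c*p[1],p[2]])
f=lambda v:np.concatenate([proj(c,T(v,p))-np.array(u) for c,u,p in obs])
best=min((least_squares(f,[.5,.1,y],loss="soft_l1") for y in np.arange(-3,3,.5)),key=lambda s:s.cost)
print(best.x,best.cost);print(f(best.x).reshape(-1,2).round(1).tolist())
print("key tri",tri((333.3,231.7),(353.9,153.2)).x, T(best.x,(.085,0,.12)))
t=tri((170+452/3.6,190+412/3.6),(270+355/2.8,110+338/2.8)); print("amber",t.x,t.fun)
E
```

```text
side [([327, 226, 13, 10, 99], [333.0, 230.6])]
top [([332, 81, 5, 20, 45], [333.8, 91.3]), ([346, 145, 16, 16, 189], [353.6, 152.6])]
[0.56882873 0.15747815 0.34768316] 24.96898201206468
[[0.1, 3.0], [1.9, 1.4], [0.6, -0.3], [-1.6, -0.9], [0.4, -3.2], [2.8, 0.9], [-1.5, -0.2], [-0.4, 0.9], [0.3, -2.3], [2.4, -1.4], [-0.9, -2.9], [-1.8, -3.5], [4.1, -0.5]]
key tri [0.64948349 0.18654195 0.11249146] [0.64874272 0.18643939 0.12      ]
amber [0.50514272 0.09326627 0.04901599] [ 0.03149393 -0.00538522 -0.01091661  0.02910713]
```

```bash
cat >> geo.py <<'E'
SV=[0.5688,0.1575,0.3477]; GX=-0.0795
def S(p,v=None):
    v=SV if v is None else v
    c,s=np.cos(v[2]),np.sin(v[2]); return np.array([v[0]+c*p[0]-s*p[1],v[1]+s*p[0]+c*p[1],p[2]])
def G(p,v=None):
    a=np.deg2rad(8); return S((GX+p[0]*np.cos(a)-p[2]*np.sin(a),p[1],.032+p[0]*np.sin(a)+p[2]*np.cos(a)),v)
E
cat > ov.py <<'E'
from geo import *
import cv2
def overlay(im,c,off,sc,out):
    im=im[off[1]:off[3],off[0]:off[2]]; im=cv2.resize(im,None,fx=sc,fy=sc,interpolation=cv2.INTER_CUBIC)
    w=lambda p:tuple(int(round(x)) for x in (proj(c,p)-np.array(off[:2])+.5)*sc)
    def ln(pts,col,close=False): cv2.polylines(im,[np.array([w(p) for p in pts])],close,col,1)
    ln([S((x,y,.008)) for x,y in((-.1175,.082),(-.1175,-.082),(.1175,-.082),(.1175,.082))],(0,255,0),1)
    ln([S((x,y,.098)) for x,y in((.055,.082),(.055,-.082),(.115,-.082),(.115,.082))],(255,255,0),1)
    ln([S((.085+.016*np.cos(t),.016*np.sin(t),.12)) for t in np.linspace(0,6.28,20)],(255,0,255),1)
    for x,z in((-.013,.005),(.101,.002),(.129,.022)): ln([G((x,-.07,z)),G((x,.07,z))],(0,0,255))
    for y in(.039,-.039): 
        for e in(-.028,.028): ln([G((.017*np.cos(t),y+e,.017+.017*np.sin(t))) for t in np.linspace(0,6.28,20)],(0,255,255),1)
    cv2.imwrite(out,im)
B={"side":(230,205,390,345),"top":(295,120,425,270)}
E
python3 - <<'E'
from ov import *
for c in B: overlay(cv2.imread(f"pics/{c}0.png"),c,B[c],4,f"pics/{c}_ov.png")
E
```

```text
(no output)
```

View pics/side_ov.png

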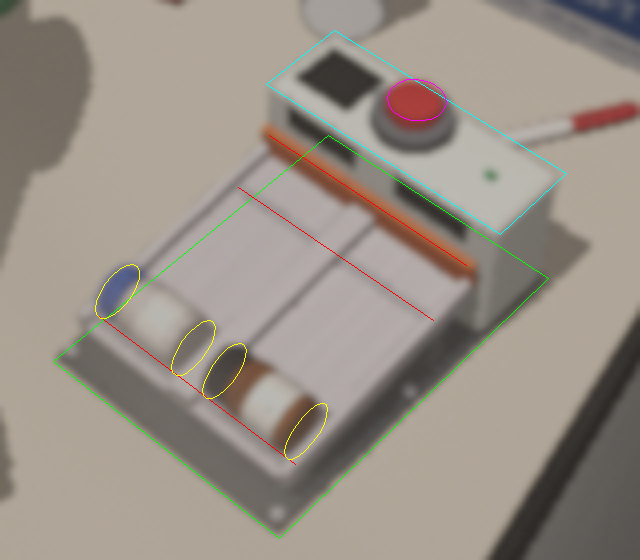

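View pics/top_ov.png

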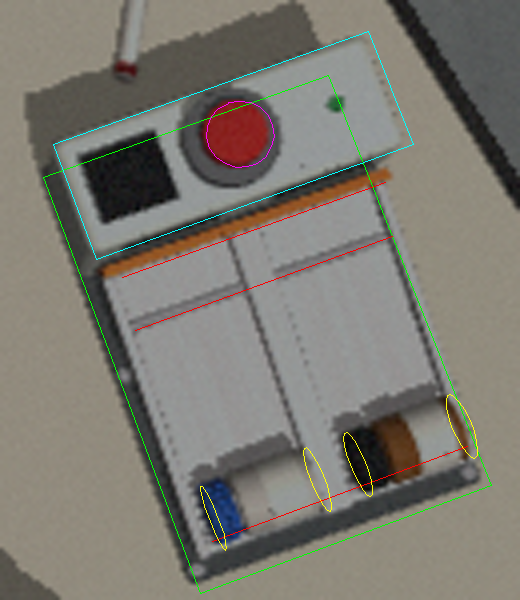

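Candidates for the amber vial (top image): the amber vial with a black cap and white label in the right lane at (396,232), the dark brown vial loose on the bench at (313,297), and the yellow vial on the bench at (363,301). By the description it is the one in the gutter. The crop confirms the white label and black cap. It triangulates to z = 49 mm and lane y = -38.6 mm, which matches a vial resting in that lane.

```bash
python3 - <<'E'
from rig import r
from geo import *
import cv2
yaws=[SV[2]+np.pi/2,SV[2]-np.pi/2]
p=G((-.045,-.039,.012)); hov=p.copy(); hov[2]=.20
for y in yaws:
    print(y,[None if (q:=r.inverse_kinematics(x,[np.pi,0,y])) is None else q.round(2) for x in(hov,p+[0,0,.017],G((.09,-.039,.03)))])
y=yaws[0]
r.command_gripper(0.2)
r.move_pose(hov,[np.pi,0,y])
p[2]+=r.tips_ahead
r.move_straight(p,vel=.12,guard=6)
s=r.read_state();print(s["time_s"],s["ee_pos"],p,s["wrist_force"],s["gripper_width"])
for c in B:
    im=r.snapshot(c)["img"][:,:,::-1]; overlay=im[B[c][1]-20:B[c][3],B[c][0]-20:B[c][2]]
    cv2.imwrite(f"pics/{c}1.png",cv2.resize(overlay,None,fx=3.4,fy=3.4,interpolation=cv2.INTER_CUBIC))
E
```

```text
1.9184963267948967 [array([-0.2 ,  0.41, -0.04,  2.03,  0.02,  0.71,  1.67]), array([-0.14,  0.67, -0.12,  2.14,  0.22,  0.34,  1.47]), array([-0.17,  0.75, -0.13,  1.78,  0.15,  0.62,  1.53])]
-1.2230963267948964 [array([-0.72,  0.49,  0.71,  2.04, -0.46,  0.77, -0.95]), array([-0.52,  0.72,  0.45,  2.15, -0.76,  0.43, -0.69]), array([-0.59,  0.82,  0.56,  1.79, -0.64,  0.71, -0.89])]
5.3417 [0.46428235 0.07807539 0.05511646] [0.46388053 0.07799229 0.05462043] [ 0.21679921 -0.9964854   0.00880238] 0.20082020210975246Traceback (most recent call last):
  File "<stdin>", line 14, in <module>
NameError: name 'B' is not defined
```

```bash
cat >> geo.py <<'E'
B={"side":(230,205,390,345),"top":(295,120,425,270)}
def snap(r,n):
    import cv2
    o=[]
    for c in B:
        im=r.snapshot(c)["img"][:,:,::-1]; cv2.imwrite(f"pics/{c}{n}_full.png",im)
        im=cv2.resize(im[B[c][1]-20:B[c][3],B[c][0]-20:B[c][2]+10],None,fx=3.3,fy=3.3,interpolation=cv2.INTER_CUBIC)
        o.append(cv2.resize(im,(400,int(im.shape[0]*400/im.shape[1]))))
    h=max(i.shape[0] for i in o); cv2.imwrite(f"pics/{n}.png",np.hstack([cv2.copyMakeBorder(i,0,h-i.shape[0],0,0,0) for i in o]))
E
python3 -c "
from rig import r
from geo import *
snap(r,'p1')"
```

```text
(no output)
```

View pics/p1.png

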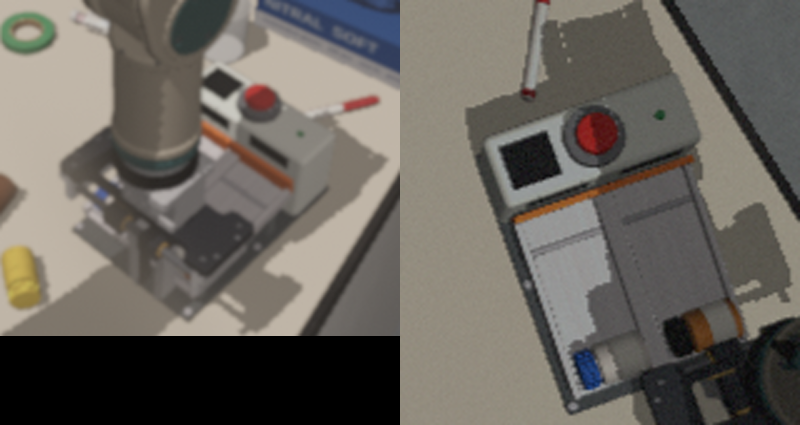

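```bash
python3 - <<'E'
from rig import r
from geo import *
r.command_gripper(0.1)
def at(x,z=.012,y=-.042):
    p=G((x,y,z)); p[2]+=r.tips_ahead; return p
r.move_straight(at(-.045),vel=.05)
print(r.move_straight(at(.055),vel=.06,guard=8))
s=r.read_state();print(s["time_s"],s["ee_pos"],at(.055),s["wrist_force"])
snap(r,'p2')
E
```

```text
False
7.9 [0.5577537  0.10880269 0.06849622] [0.55800367 0.10891385 0.06853774] [ 0.29387952 -0.72193914  0.39664461]
```

View pics/p2.png

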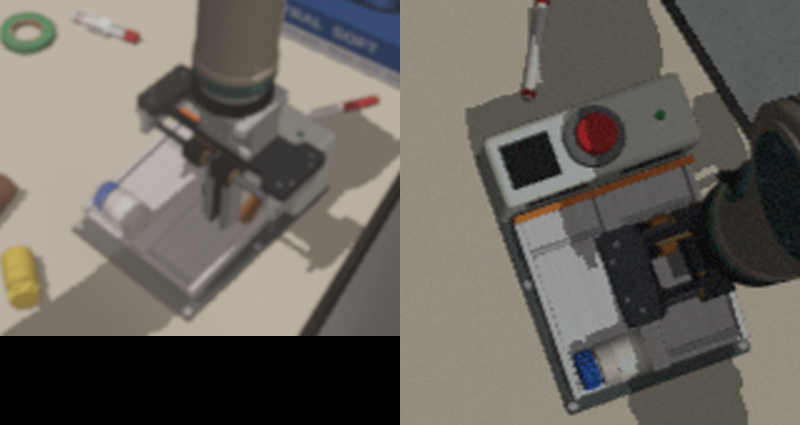

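Both views show the amber vial riding ahead of the fingers, at side (250,208) and top (665,245). The white vial hasn't moved. I'll continue to the stop.

```bash
python3 - <<'E'
from rig import r
from geo import *
def at(x,z=.012,y=-.042):
    p=G((x,y,z)); p[2]+=r.tips_ahead; return p
g=r.move_straight(at(.098),vel=.03,guard=5)
s=r.read_state();o=at(0);d=(at(.1)-o)/.1
print(g,s["time_s"],"x_g",(s["ee_pos"]-o)@d,s["wrist_force"])
snap(r,'p3')
E
```

```text
True 8.9833 x_g 0.08418474909916705 [-0.18189555 -0.17438411  0.3765241 ]
```

View pics/p3.png

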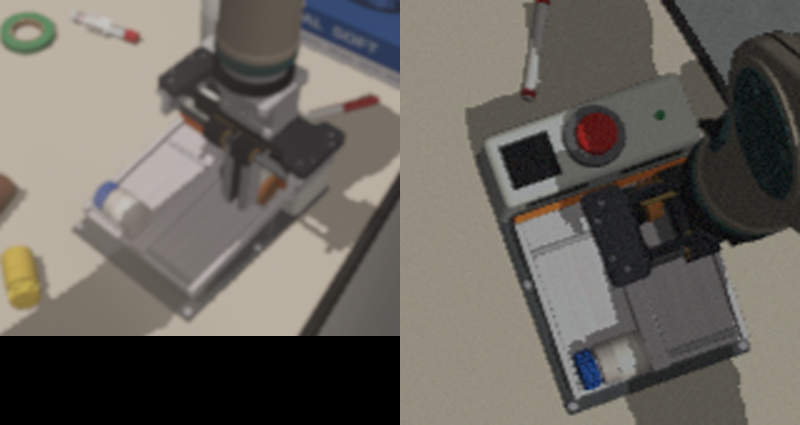

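The guard tripped at finger x = 84 mm, and 87 mm was expected at the stop. I'll confirm with a second slow push before letting go.

```bash
python3 - <<'E'
from rig import r
from geo import *
def at(x,z=.012,y=-.042):
    p=G((x,y,z)); p[2]+=r.tips_ahead; return p
g=r.move_straight(at(.098),vel=.02,guard=5)
s=r.read_state();o=at(0);d=(at(.1)-o)/.1
xg=(s["ee_pos"]-o)@d
print(g,s["time_s"],"x_g",xg,s["wrist_force"])
r.move_straight(at(xg-.02),vel=.03)
b=at(xg-.03);b[2]+=.12
r.move_straight(b,vel=.12)
b=at(-.03);b[2]=.2
r.move_straight(b,vel=.2)
r.hold(.3)
snap(r,'p4');print(r.read_state()["time_s"])
E
```

```text
True 9.45 x_g 0.08412893799764172 [ 0.55207651  0.66722234 -0.10065979]
12.35
```

View pics/p4.png

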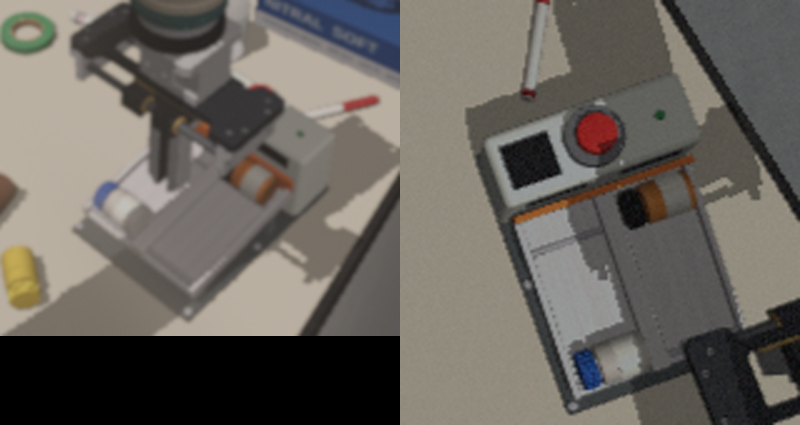

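The amber vial is at the stop: top (657,198), square and above the seat bar. It stayed there after release. The white vial is still at the bottom, top (608,362). Now the key.

```bash
python3 - <<'E'
from rig import r
from geo import *
r.command_gripper(0.0)
k=tri((333.0,230.6),(353.6,152.6));print(k.x,k.fun)
k=np.array([k.x[0],k.x[1],.12])
print([onz(c,p,.12)[:2].round(4) for c,p in(("side",(333.0,230.6)),("top",(353.6,152.6)))])
o=[np.pi,0,SV[2]+np.pi/2]
r.move_straight([*k[:2],.12+r.tips_ahead+.05],vel=.15)
r.move_straight([*k[:2],.12+r.tips_ahead+.008],vel=.1)
r.hold(.2)
g=r.move_straight([*k[:2],.111+r.tips_ahead],vel=.02,guard=12)
s=r.read_state();print(g,s["time_s"],s["ee_pos"]-[0,0,r.tips_ahead],s["wrist_force"])
r.hold(.3);s=r.read_state();print(s["ee_pos"]-[0,0,r.tips_ahead],s["wrist_force"])
snap(r,'p5')
E
```

```text
[0.64970158 0.18762631 0.11503925] [ 0.48065134 -0.13077102 -0.14690462  0.40085369]
[array([0.6456, 0.1839]), array([0.6493, 0.1881])]
True 15.675 [0.64983005 0.18767096 0.11434123] [-1.27656395 -0.28316604  5.61512111]
[0.64985739 0.18764247 0.11435994] [-1.12588636 -0.37569726  5.47290093]
```

View pics/p5.png

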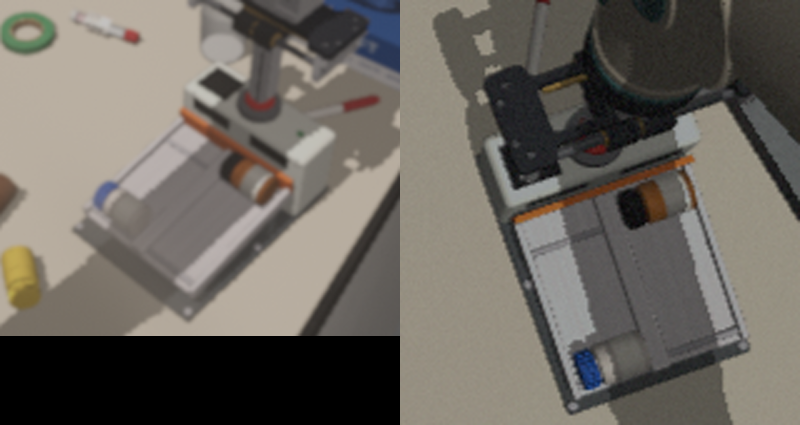

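The tip is at z = 114.4 mm, so the key is 5.6 of 6 mm down, with a steady 5.5 N. The picture shows the finger on the red key and the amber vial still seated. Next I release and retreat.

```bash
python3 - <<'E'
from rig import r
from geo import *
p=r.read_state()["ee_pos"]
r.move_straight([p[0],p[1],.24],vel=.1)
r.move_straight([.5,.2,.26],vel=.15)
r.hold(.5)
snap(r,'p6');s=r.read_state();print(s["time_s"],s["wrist_force"])
E
```

```text
19.075 [-0.17330533  0.49809035 -0.25853845]
```

View pics/p6.png

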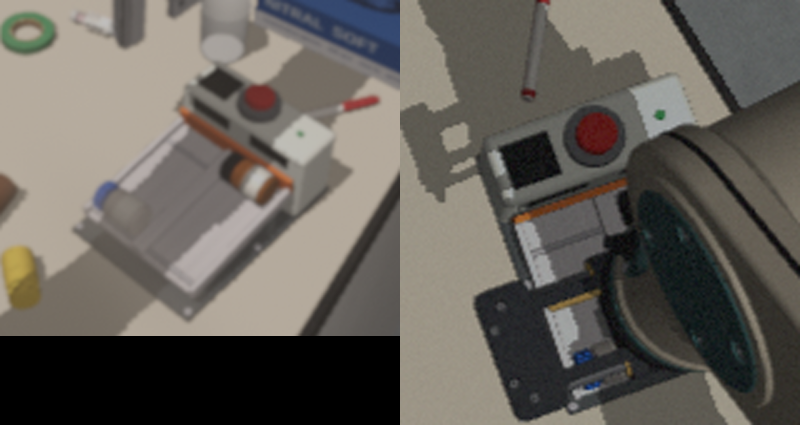

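The side view shows the amber vial seated at (250,177), the white vial at the bottom at (122,200), the key up and the gripper well clear. Handing in.

```bash
python3 -c "
from rig import r
print(r.job_done())"
```

```text
the job is handed in; nothing more can be done
None
```

I pushed the amber vial up its lane and over the bar with the fingertips, and it stayed in the seat after I let go. I then pressed the red key, released it and handed the job in at about 19 s of the 48 s allowed. The hand-in reports no verdict.

- **Vial:** the push met firm resistance twice at the same spot, finger x = 84 mm. I expected about 87 mm at the stop, which is within the 2–3 mm error of my station fit. Pictures taken after release, during the press and after it show the vial square and against the stop. I judged the seating from these pictures and did not measure the 107–116 mm band.
- **Key:** the fingertip reached 114.4 mm above the worktop, so the key was about 5.6 of its 6 mm down, held at 5.5 N. The last side view shows it back up.
- **Rest of the bench:** the white vial is still at the bottom of its lane. The bystanders in view looked unmoved, though I did not measure them. The gripper ended clear of everything.
- **Checks that disagreed:** single-camera estimates of the key position differed by about 5 mm, so I used the position from both cameras together. The foot-plate outline was also a few millimetres off in my fit, but I did not rely on it for the push or the press.

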